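Put the optical cell in the beam and reset the tripped breaker

TASK

The light-beam trainer has cut out because its cell was taken out. First stand the cell upright in the middle of the square pad between lamp and sensor, with its two clear faces square across the light path, and let go of it. Then reset the tripped breaker, the one whose lever stands about midway: push the lever fully to off (towards the robot, the round-dot end), then throw it fully to on (away from the robot, the bar end); leave the other breaker on and do not disturb the other things on the bench.

Things in the scene. Friction and masses are not known exactly. Their poses are not given: they have to be found in the camera images.
- rig: Fixed light-beam trainer: aluminium base 110 (x) x 280 (y) x 12 mm; origin under its centre, z up. Light runs along its y, 63 mm above the bench, from the cream lamp housing at +y (top at 102 mm, lens tip at y = 81 mm) to the smaller grey sensor housing at -y (top 87 mm, tube tip at y = -81 mm). At x = y = 0 a flat black square pad 70 x 70 mm, its top 18 mm above the origin.
- cell_center (a point): Centre (half-way up, 45 mm above the foot) of the loose optical cell: empty open-topped square vessel 46 x 46 x 90 mm tall, about 0.13 kg, upright on the bench. Its x axis passes through its two opaque black walls (8 mm thick, 46 mm over the outsides, good to grip), its y axis through its two clear panes (44 mm over the outsides); z up. Either pane may face the lamp.
- trip_breaker: The tripped breaker, fixed: cream box 110 (x) x 68 (y) mm, top at 55 mm, on a foot plate 130 x 75 mm; origin under its centre, z up. A black lever on top is hinged on its y axis line at x = 0, z = 45 mm. +x end (bar mark, away from the robot) is on, -x end (round dot) is off. The two breakers look alike and stand in either order; only the lever's position tells them apart.
- trip_lever (a joint): Angle of the tripped lever (rad): 0 upright, +0.45 fully on (leans to the breaker's +x), -0.45 fully off (leans to -x); starts within 0.08 of 0. Lever 12 mm thick (x), 26 mm wide (y), its end 75 mm from the hinge line (120 mm above the bench when upright). No spring: friction 0.1 N m (about 2.5 N at mid lever), stays where it is left.
- other_breaker: The other breaker, the same in size, shape, axes and marks, also fixed; not tripped.
- other_lever (a joint): Angle of the other breaker's lever (rad), same sense; starts on (about +0.43) and must stay on.
- multimeter: Bystander: handheld multimeter 80 x 150 x 42 mm lying loose on the bench; origin under its centre.
- mouse: Bystander: black computer mouse 110 x 60 x 30 mm, loose; origin under its centre.
- screwdriver: Bystander: screwdriver about 200 mm long lying loose on the bench.
There are look-alikes about, which are no part of the job. What is shaped like the trip_breaker but brown or green is not meant. What is shaped like the other_breaker but red is not meant.

How it is judged:
By the outcome, as a careful person would: the job done as asked, in the order asked, and still so for the second after the job is handed in, with the robot touching nothing.
It also fails if it takes over 64 s, if anything falls off the work surface, if the arm or the gripper's body presses on something with over 40 N, if the wrist force passes 120 N, or if a joint passes its speed limit or range.

ROBOT

A 6-joint arm with a two-finger parallel gripper is mounted at the origin on the work surface. World frame = base frame: x ahead of the robot, y to its left, z up, the work surface at z = 0. Lengths are in m, angles in rad, forces in N, time in s.
With the tool pointing down it reaches from about 0.25 to 0.775 m from the base axis. Payload 4 kg.
Tool frame: the origin (TCP) lies on the centre line of the jaws, within the pads' length; the fingertips stand ahead of it and the grasp point (between the pads) is the TCP (r.nose_length is the z of the fingertips in the tool frame, in m); z points along the fingers, y is the direction in which the jaws open and shut (so a half turn about z gives the same grasp; the last joint's range is limited). The gripper opens to 94 mm and grips with 3 to 60 N. Pads are 16 mm wide; open, the fingers measure 119 mm over their backs; the gripper's body (75 mm by 177 mm) begins 78 mm behind the grasp point.
Start: joints at [-1.358, 0.087, 1.371, -0, 1.684, -0.103], TCP at [0.171, -0.523, 0.203] pointing down, gripper open.
Joint ranges: [-3.1, 3.1], [-0.76, 2.03], [0.27, 2.55], [-1.08, 4.22], [0.17, 2.65], [-2.57, 2.57]. Speed limits (rad/s): [2.79, 2.79, 3.14, 3.14, 3.14, 3.14].

INTERFACE

Orientations are given as a unit quaternion [w, x, y, z].
In Python, from plant import r, read_camera, nets gives the robot as it stands.
- The arm moves only by the shell command python3 -m jog 'ROWS'. ROWS is JSON, a list of rows, each a list of 7 numbers: the shift along the tool's x, y, z in mm, then the turn, a rotation vector about the tool's x, y, z in degrees, then the finger opening in mm, from 0 to 94. A call has 1 to 20 rows; each row is the pose to reach, as a shift and turn from the pose commanded when the call began, along the tool's axes at that moment; what a row does not reach only later rows make up. A row lasts 1/12 s, in which the tool goes at most 41.7 mm and 7.16 degrees, less where a joint would pass 70% of its speed; a pose out of reach is approached as far as the arm can. A call with a gripper value outside its range is refused whole. The fingers move at their own pace and stop on an object; the grip force is fixed at half the most. Time passes only in rows, so rows that repeat a pose let the fingers close. It gives the time, the measured TCP pose, the force and the opening at its end, in the units of the state.
- r.state(): the state, without advancing time (a new reading comes with each control period).
- read_camera(name): name is "side" or "top" or "wrist"; returns a dict with "pixels" (420x560x3 uint8, blue, green, red), "fx", "fy", "cx", "cy" (pixels), "view" (4x4, takes a point from world to camera coordinates); the wrist camera has in their place "tool_from_camera" (4x4, takes a point from camera to tool coordinates, whose origin is the TCP and whose axes are the flange's). Camera axes: x right, y up, looking along -z (the intrinsics and any distortion apply to the point x, -y, -z); pixel columns grow to the right and rows downward; lengths in m; the calibration is good to about 2 mm. A picture is of the moment at which its call begins: read the wrist's pose just before it. There is no depth.
- r.job_done(): hands the job in, once; it reports no verdict.
Trained networks look in the newest picture that a camera, given by its name, has taken for a name from the list of things; names that differ only in an ending like _2 or _b are one class to them, and where a whole thing is asked for, a point or a joint stands for the part that bears it (a point fixed in the world has none). Each returns a list of dicts, best first, with "p" (0 to 1); they miss things now and then, are a little off and sometimes report something else, mostly with a low value. They report only what shows in the picture. A call takes as long as a camera call. They do not tell look-alikes from the thing itself.
- nets.spot_in(camera, thing): "rect" ([left, top, right, bottom] in pixels, round what is visible of it).
The state is a dict: "clock": time; "joint_pos": joint angles; "dq": joint speeds; "joint_torque": joint torques, N m; "position": TCP position; "ee_rot": TCP orientation; "force": force on the tool from outside, world axes, zero at the start; "moment": the same for the moment, N m; "grip_width": opening from 0.0 (shut) to 1.0 (fully open).
Only numpy, scipy, OpenCV 4.12 (cv2) and the standard library are available. Lean on these libraries where they do the work, as an engineer would, in place of code of your own. Each camera call takes 0.05 s, during which the arm holds its last target. There are 200 camera calls.

## Working session

There is one attempt and no reset: what is moved stays moved. The work goes in short steps, Python scripts to look and compute and a shell command to move; the robot and the scene stay as the last step left them, time stands still between calls to the robot, and variables do not carry over. Pictures are saved under pics/ and viewed, about 8 in all and at most 12, crops included, and the job is handed in when it is done.

```bash
mkdir -p pics; ls; cat > h.py <<'E'
import numpy as np, cv2
from plant import r, read_camera, nets
from scipy.spatial.transform import Rotation as R
def rot(q): return R.from_quat([q[1],q[2],q[3],q[0]]).as_matrix()
def snap(n,f=None):
    s=r.state(); c=read_camera(n)
    if n=="wrist":
        T=np.eye(4);T[:3,:3]=rot(s["ee_rot"]);T[:3,3]=s["position"]
        c["view"]=np.linalg.inv(T@np.array(c["tool_from_camera"]))
    c["view"]=np.array(c["view"])
    if f: cv2.imwrite("pics/"+f,c["pixels"])
    return c
def proj(c,p):
    q=c["view"][:3,:3]@np.array(p,float)+c["view"][:3,3]
    return np.array([c["cx"]+c["fx"]*q[0]/-q[2], c["cy"]+c["fy"]*-q[1]/-q[2]])
def back(c,uv,z):
    d=np.array([(uv[0]-c["cx"])/c["fx"],-(uv[1]-c["cy"])/c["fy"],-1])
    Rw=c["view"][:3,:3].T; o=-Rw@c["view"][:3,3]; d=Rw@d
    return o+d*(z-o[2])/d[2]
E
python3 - <<'E'
from h import *
for n in ["top","side"]:
    c=snap(n,n+"0.png"); print(n,[k for k in c], c["fx"],c["cx"],c["cy"],(-c["view"][:3,:3].T@c["view"][:3,3]).round(3))
    for t in ["rig","cell_center","trip_breaker","trip_lever","other_breaker","multimeter","mouse","screwdriver"]:
        print(t,[(np.round(d["rect"]).astype(int).tolist(),round(d["p"],2)) for d in nets.spot_in(n,t)[:4]])
a=cv2.imread("pics/top0.png");print(r.state())
E
```

```text
pics
top ['pixels', 'fx', 'fy', 'cx', 'cy', 'view'] 535.0015340803546 276.1930275428598 207.26431074631654 [ 0.165 -0.071  1.562]
rig [([135, 164, 238, 218], 0.71)]
cell_center [([276, 176, 296, 200], 0.96)]
trip_breaker [([307, 183, 342, 227], 0.92), ([310, 248, 344, 300], 0.69), ([250, 216, 288, 265], 0.69), ([372, 169, 386, 182], 0.61)]
trip_lever [([322, 191, 332, 199], 0.53), ([322, 264, 332, 272], 0.42)]
other_breaker [([358, 167, 384, 210], 0.75), ([346, 303, 378, 334], 0.69)]
multimeter [([248, 129, 298, 166], 0.86)]
mouse [([339, 113, 358, 147], 0.6)]
screwdriver [([200, 88, 214, 118], 0.64)]
side ['pixels', 'fx', 'fy', 'cx', 'cy', 'view'] 479.34205915154536 274.6657270121646 207.22028188363407 [0.148 0.648 0.966]
rig [([159, 224, 239, 356], 0.63)]
cell_center [([244, 177, 267, 219], 0.79)]
trip_breaker [([326, 166, 383, 220], 0.71), ([261, 149, 310, 198], 0.59), ([275, 202, 330, 261], 0.55), ([205, 128, 246, 154], 0.16)]
trip_lever [([299, 206, 306, 224], 0.78), ([280, 149, 289, 169], 0.75), ([260, 112, 311, 158], 0.69), ([352, 173, 363, 189], 0.5)]
other_breaker [([266, 113, 312, 156], 0.85)]
multimeter [([174, 171, 228, 222], 0.93)]
mouse [([200, 125, 245, 153], 0.63)]
screwdriver [([88, 221, 152, 270], 0.77), ([160, 224, 242, 355], 0.49)]
{'clock': 0.9, 'joint_pos': array([-1.35807967e+00,  8.71944258e-02,  1.37069125e+00,  9.31693899e-06,
        1.68358751e+00, -1.03095553e-01]), 'dq': array([ 0.00053012,  0.00129939,  0.00015458,  0.00130997, -0.00118353,
        0.00127099]), 'joint_torque': array([-8.36535423e-05, -3.40030146e+01, -3.02603388e+01,  7.15551199e-02,
        2.35681218e-02, -3.72826420e-06]), 'position': array([ 0.17083044, -0.52282522,  0.20291337]), 'ee_rot': array([5.93884526e-05, 9.87558630e-01, 1.57251226e-01, 7.89417652e-06]), 'force': array([ 0.70823311,  0.16505086, -0.0289612 ]), 'moment': array([-0.02242059, -0.02713868,  0.00928508]), 'grip_width': 1.001850122480469}
```

```bash
python3 - <<'E'
import cv2
a=cv2.imread("pics/top0.png");cv2.imwrite("pics/topc.png",cv2.resize(a[80:350,120:400],None,fx=2.2,fy=2.2,interpolation=cv2.INTER_CUBIC)[:600])
a=cv2.imread("pics/side0.png");cv2.imwrite("pics/sidec.png",cv2.resize(a[100:370,80:400],None,fx=2.2,fy=2.2,interpolation=cv2.INTER_CUBIC)[:600])
E
```

```text
(no output)
```

View pics/topc.png

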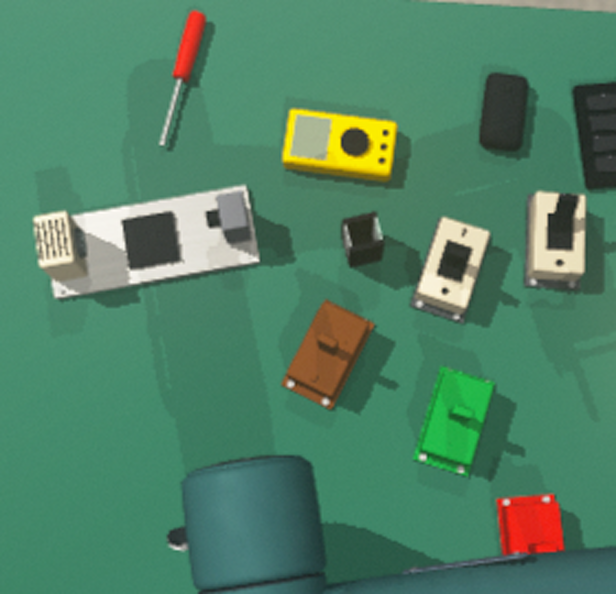

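View pics/sidec.png

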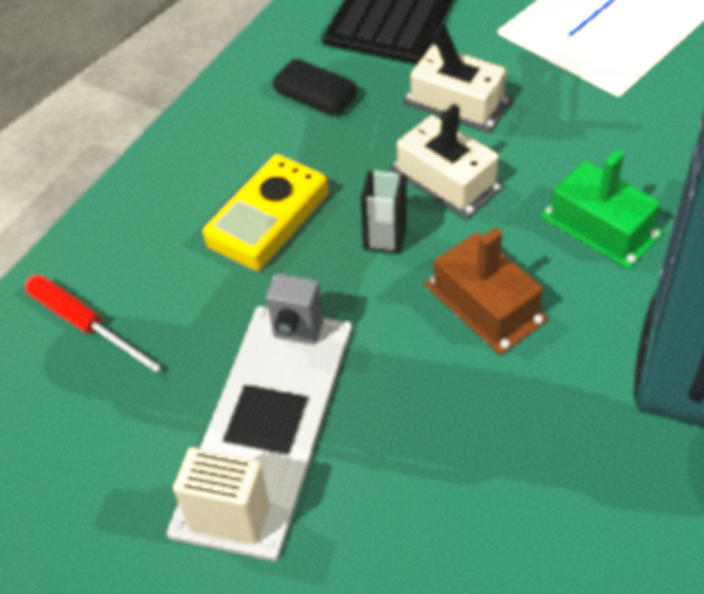

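The top crop shows the following:
- **Rig:** its pad is at about px (189,189), with the lamp to the left (+y).
- **Cell:** px (285,187).
- **Cream breakers:** one at (326,200) with its lever midway, the other at (373,188) with its lever leaning to the far end.
- **Look-alikes, excluded:** brown (270,240), green (327,273) and red (361,318) boxes.

The side view agrees: the nearer cream breaker has an upright lever, so that one is the tripped breaker.

```bash
python3 - <<'E'
from h import *
c=snap("top")
def W(u,v,z): return back(c,(120+(u+.5)/2.2-.5,80+(v+.5)/2.2-.5),z)
def show(n,pts,z): 
    P=np.array([W(*p,z) for p in pts]); print(n,P.round(3).tolist(),P.mean(0).round(4)); return P
p=show("pad",[(123,218),(175,211),(180,262),(128,270)],.018)
for i in range(4): e=p[(i+1)%4]-p[i]; print(np.linalg.norm(e).round(4), np.degrees(np.arctan2(e[1],e[0])).round(1))
e=show("base edge",[(259,262),(57,298)],.012); d=e[1]-e[0]; print(np.linalg.norm(d),np.degrees(np.arctan2(-d[0],d[1])))
p=show("cell rim",[(342,217),(376,211),(383,237),(350,242)],.09)
for i in range(4): e=p[(i+1)%4]-p[i]; print(np.linalg.norm(e).round(4), np.degrees(np.arctan2(e[1],e[0])).round(1))
p=show("trip top",[(442,217),(491,228),(463,311),(415,297)],.055)
for i in range(4): e=p[(i+1)%4]-p[i]; print(np.linalg.norm(e).round(4), np.degrees(np.arctan2(e[1],e[0])).round(1))
p=show("other top",[(531,192),(585,192),(584,279),(530,280)],.055)
show("mm",[(283,170),(395,180),(397,120),(290,108)],.04)
print(rot(r.state()["ee_rot"]).round(3), c["view"].round(3))
print(np.array(read_camera("wrist")["tool_from_camera"]).round(3))
E
```

```text
pad [[0.57, 0.246, 0.018], [0.585, 0.177, 0.018], [0.514, 0.163, 0.018], [0.499, 0.232, 0.018]] [0.5418 0.2044 0.018 ]
0.0709 -78.3
0.0718 -169.2
0.0704 102.8
0.073 11.2
base edge [[0.522, 0.058, 0.012], [0.455, 0.324, 0.012]] [0.4888 0.1907 0.012 ]
0.27475372892466626 14.12755136389882
cell rim [[0.571, -0.051, 0.09], [0.582, -0.095, 0.09], [0.548, -0.106, 0.09], [0.538, -0.064, 0.09]] [ 0.5598 -0.0791  0.09  ]
0.0449 -75.9
0.0359 -162.1
0.0431 102.6
0.0349 20.8
trip top [[0.589, -0.183, 0.055], [0.579, -0.249, 0.055], [0.464, -0.217, 0.055], [0.479, -0.153, 0.055]] [ 0.5277 -0.2006  0.055 ]
0.0664 -99.4
0.1188 164.2
0.0651 77.1
0.1146 -15.3
other top [[0.632, -0.3, 0.055], [0.636, -0.372, 0.055], [0.517, -0.373, 0.055], [0.511, -0.303, 0.055]] [ 0.5741 -0.3373  0.055 ]
mm [[0.645, 0.033, 0.04], [0.641, -0.119, 0.04], [0.727, -0.117, 0.04], [0.734, 0.03, 0.04]] [ 0.6869 -0.0432  0.04  ]
[[ 0.951  0.311 -0.   ]
 [ 0.311 -0.951 -0.   ]
 [-0.     0.    -1.   ]] [[ 0.063 -0.998  0.006 -0.091]
 [ 0.975  0.063  0.214 -0.49 ]
 [-0.214 -0.007  0.977 -1.491]
 [ 0.     0.     0.     1.   ]]
[[-0.     0.96   0.279  0.081]
 [ 1.     0.    -0.    -0.001]
 [-0.     0.279 -0.96  -0.182]
 [ 0.     0.     0.     1.   ]]
```

```bash
python3 -m jog '[[503,-303,-37,0,0,-88,94],[503,-303,-37,0,0,-88,94],[503,-303,-37,0,0,-88,94],[503,-303,-37,0,0,-88,94],[503,-303,-37,0,0,-88,94],[503,-303,-37,0,0,-88,94],[503,-303,-37,0,0,-88,94],[503,-303,-37,0,0,-88,94],[503,-303,-37,0,0,-88,94],[503,-303,-37,0,0,-88,94],[503,-303,-37,0,0,-88,94],[503,-303,-37,0,0,-88,94],[503,-303,-37,0,0,-88,94],[503,-303,-37,0,0,-88,94],[503,-303,-37,0,0,-88,94],[503,-303,-37,0,0,-88,94],[503,-303,-37,0,0,-88,94],[503,-303,-37,0,0,-88,94]]'; python3 - <<'E'
from h import *
c=snap("wrist","w1.png"); s=r.state(); print(s["clock"],s["position"],rot(s["ee_rot"]).round(3),s["joint_pos"].round(2),r.nose_length)
np.save("w1v.npy",c["view"]); print(c["fx"],c["fy"],c["cx"],c["cy"])
E
```

```text
clock: 2.5
position: [0.5541, -0.0797, 0.2398]
ee_rot: [-0.0, 0.602, 0.799, -0.0]
force: [-0.2, -0.3, -0.0]
grip_width: 1.001
2.55 [ 0.55401816 -0.07996784  0.23998007] [[-0.275  0.961 -0.   ]
 [ 0.961  0.275 -0.001]
 [-0.    -0.    -1.   ]] [-0.24  0.11  1.28 -0.    1.76 -0.52] 0.019
368.34780599875023 368.34780599875023 280.2032420966894 205.8994766910435
```

View pics/w1.png

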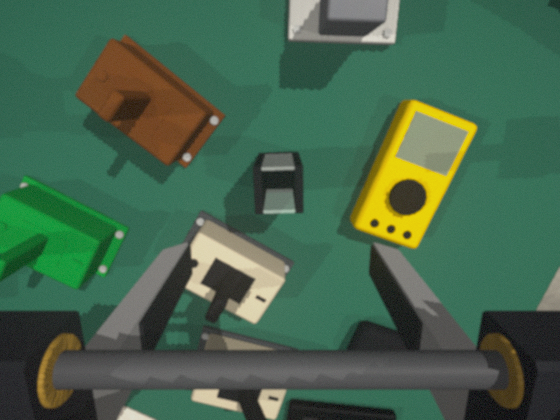

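The wrist view shows the cell at (278,183), black walls to its left and right (along the jaw axis). The tripped breaker is at (235,270). Next I'll check with a model overlay.

```bash
cat >> h.py <<'E'
def box(c,im,xy,yaw,sx,sy,z0,z1,k,o,col=(0,0,255)):
    C,S=np.cos(yaw),np.sin(yaw)
    for z in (z0,z1):
        P=[proj(c,[xy[0]+C*a*sx/2-S*b*sy/2,xy[1]+S*a*sx/2+C*b*sy/2,z]) for a,b in [(1,1),(1,-1),(-1,-1),(-1,1)]]
        cv2.polylines(im,[np.round(((np.array(P)+.5-o)*k-.5)*16).astype(int)],True,col,1,cv2.LINE_AA,4)
E
python3 - <<'E'
from h import *
c=dict(view=np.load("w1v.npy"),fx=368.348,fy=368.348,cx=280.203,cy=205.9)
a=cv2.imread("pics/w1.png"); o=np.array([230,130]);k=6
im=cv2.resize(a[130:230,230:330],None,fx=6,fy=6,interpolation=cv2.INTER_CUBIC)
box(c,im,(.555,-.079),np.radians(16),.046,.044,0,.09,k,o)
cv2.imwrite("pics/w1c.png",im)
E
```

```text
(no output)
```

View pics/w1c.png

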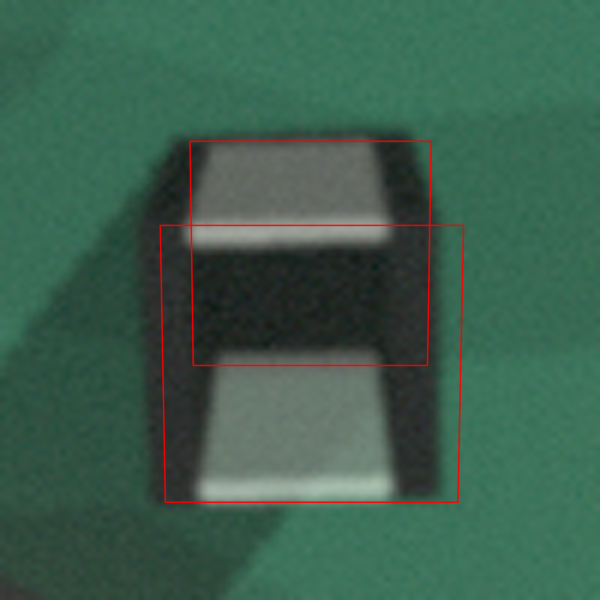

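The cell sits about 2.5 mm to the left of the model and is turned about 1.5° further, so it's at roughly (0.5525, -0.0797) with yaw 17.5°. I'll descend and grasp.

```bash
python3 -m jog '[[0,-1.5,60,0,0,-1.5,94],[0,-1.5,100,0,0,-1.5,94],[0,-1.5,140,0,0,-1.5,94],[0,-1.5,170,0,0,-1.5,94],[0,-1.5,190,0,0,-1.5,94],[0,-1.5,190,0,0,-1.5,94],[0,-1.5,190,0,0,-1.5,94],[0,-1.5,190,0,0,-1.5,36],[0,-1.5,190,0,0,-1.5,36],[0,-1.5,190,0,0,-1.5,36],[0,-1.5,190,0,0,-1.5,36],[0,-1.5,190,0,0,-1.5,36],[0,-1.5,190,0,0,-1.5,36],[0,-1.5,190,0,0,-1.5,36],[0,-1.5,190,0,0,-1.5,36],[0,-1.5,190,0,0,-1.5,36]]'
```

```text
clock: 3.88
position: [0.5533, -0.079, 0.0499]
ee_rot: [-0.0, 0.591, 0.807, -0.0]
force: [-0.0, 0.4, 0.6]
grip_width: 0.491
```

```bash
python3 -m jog '[[0,0,-30,0,0,0,36],[0,0,-70,0,0,0,36],[0,0,-110,0,0,0,36],[20,7,-145,0,0,5,36],[55,20,-165,0,0,5,36],[90,32,-185,0,0,5,36],[125,45,-205,0,0,5,36],[155,56,-215,0,0,5,36],[178,64,-220,0,0,5,36],[178,64,-220,0,0,5,36],[178,64,-220,0,0,5,36],[178,64,-220,0,0,5,36]]'; python3 - <<'E'
from h import *
c=snap("wrist","w2.png"); s=r.state(); print(s["clock"],s["position"],rot(s["ee_rot"]).round(3),s["grip_width"])
np.save("w2v.npy",c["view"])
im=cv2.imread("pics/w2.png")
C=dict(c); o=np.zeros(2)
for sx,sy,z in [(.11,.28,.012),(.07,.07,.018)]: box(c,im,(.5418,.2044),np.radians(12.5),sx,sy,z,z,1,o)
cv2.imwrite("pics/w2c.png",cv2.resize(im[:300],(800,429)))
E
```

```text
clock: 4.88
position: [0.5603, 0.1095, 0.2689]
ee_rot: [-0.0, 0.625, 0.78, -0.001]
force: [0.2, -0.4, -1.3]
grip_width: 0.487
4.9333 [0.56035442 0.10904748 0.26878403] [[-0.217  0.976 -0.002]
 [ 0.976  0.217 -0.001]
 [-0.    -0.002 -1.   ]] 0.4860990405238885
```

View pics/w2c.png

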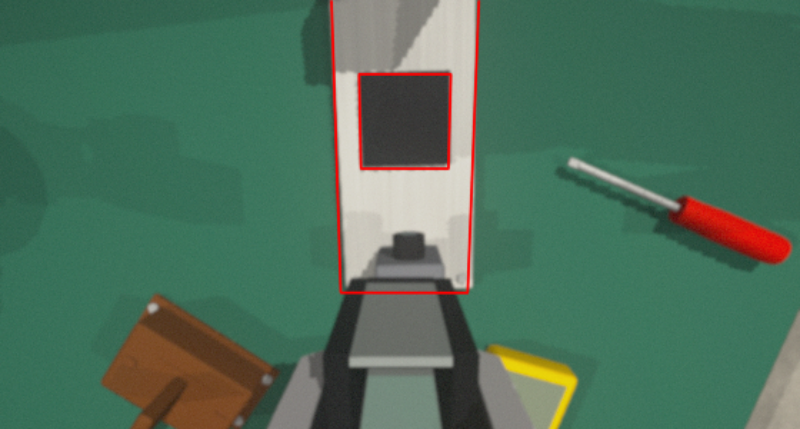

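```bash
python3 - <<'E'
from h import *
a=cv2.imread("pics/w2.png"); c=dict(view=np.load("w2v.npy"),fx=368.348,fy=368.348,cx=280.203,cy=205.9)
g=a.max(2).astype(np.uint8); x0,y0=225,35; sub=cv2.resize(g[y0:135,x0:345],None,fx=4,fy=4,interpolation=cv2.INTER_CUBIC)
_,m=cv2.threshold(sub,85,255,cv2.THRESH_BINARY_INV)
cs=max((k for k in cv2.findContours(m,0,2)[0]),key=cv2.contourArea)
P=np.array([back(c,((q[0]+.5)/4-.5+x0,(q[1]+.5)/4-.5+y0),.018)[:2]*1000 for q in cs[:,0,:]],np.float32)
print(cv2.minAreaRect(P))
M=P-cv2.minAreaRect(P)[0]
# base long edges: white/green boundary rows at z=.012
for side in (0,1):
    E=[]
    for v in range(20,180,4):
        row=a[v].astype(int); w=(row[:,2]-row[:,1]).astype(float); w=np.convolve(w,[1/3]*3,'same')
        us=range(225,262) if side==0 else range(340,310,-1)
        for u in us:
            if w[u]>-12: E.append(back(c,(u,v),.012)[:2]); break
    E=np.array(E,np.float32); f=cv2.fitLine(E,cv2.DIST_HUBER,0,.001,.001).ravel(); print(len(E),f, np.degrees(np.arctan2(-f[0],f[1]))%180)
E
```

```text
((541.2865600585938, 206.22657775878906), (68.19396209716797, 68.27893829345703), 14.020193099975586)
40 [ 0.24321347 -0.9699728   0.49245986  0.17762114] 14.076294
40 [ 0.2411797  -0.9704805   0.5999896   0.19684917] 13.956177
```

The pad measures 68 mm square at (0.5413, 0.2062), and both its edges and the base's long edges give yaw 14.0°. The base-edge midline agrees with the pad centre. I'll move above it and go most of the way down.

```bash
python3 -m jog '[[35,1,0,0,0,-1.5,36],[70,2,0,0,0,-1.5,36],[99,2.5,0,0,0,-1.5,36],[99,2.5,0,0,0,-1.5,36],[99,2.5,40,0,0,-1.5,36],[99,2.5,80,0,0,-1.5,36],[99,2.5,120,0,0,-1.5,36],[99,2.5,150,0,0,-1.5,36],[99,2.5,170,0,0,-1.5,36],[99,2.5,180,0,0,-1.5,36],[99,2.5,180,0,0,-1.5,36],[99,2.5,180,0,0,-1.5,36],[99,2.5,180,0,0,-1.5,36]]'; python3 - <<'E'
from h import *
s=r.state();print(s["position"],s["force"])
c=snap("top"); np.save("t.npy",c["pixels"])
im=cv2.resize(c["pixels"][150:230,140:230],None,fx=6,fy=6,interpolation=cv2.INTER_CUBIC)
c2=snap("side"); o=np.array([150,215]);im2=cv2.resize(c2["pixels"][215:360,150:250],None,fx=4,fy=4,interpolation=cv2.INTER_CUBIC)
cv2.imwrite("pics/p3.png",cv2.hconcat([im2,cv2.copyMakeBorder(im[:, :400],0,100,0,0,0)]))
E
```

```text
clock: 6.02
position: [0.543, 0.2069, 0.0921]
ee_rot: [0.001, 0.615, 0.788, 0.001]
force: [0.6, 0.5, -0.3]
grip_width: 0.485
[0.54304402 0.20694364 0.09210816] [ 0.63493919  0.47209377 -0.28217473]
```

View pics/p3.png

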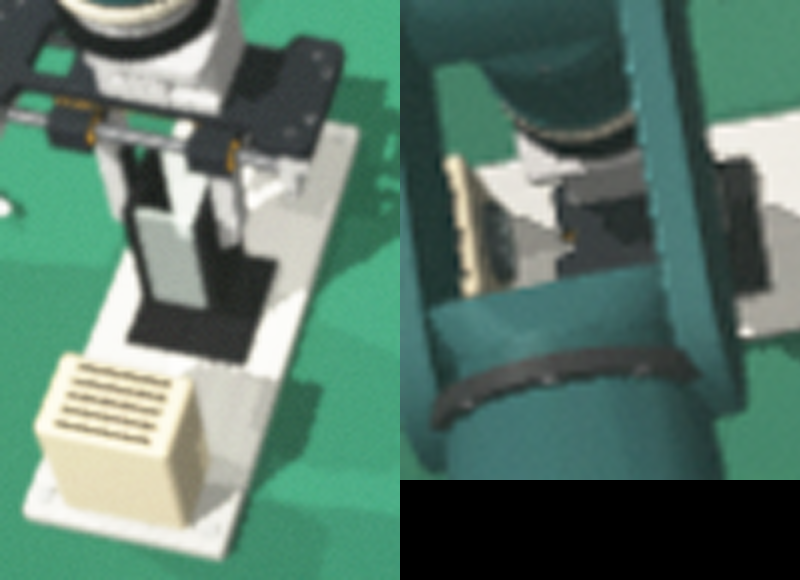

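The side view shows the cell hovering upright over the pad, panes facing the lamp. I'll correct 1.8 mm along the jaw axis and lower it to just touch.

```bash
python3 -m jog '[[0,-1.8,8,0,0,0,36],[0,-1.8,14,0,0,0,36],[0,-1.8,19,0,0,0,36],[0,-1.8,22,0,0,0,36],[0,-1.8,23.5,0,0,0,36],[0,-1.8,23.5,0,0,0,36],[0,-1.8,23.5,0,0,0,36],[0,-1.8,23.5,0,0,0,36]]'
```

```text
clock: 6.78
position: [0.5392, 0.2067, 0.0678]
ee_rot: [-0.0, 0.615, 0.789, -0.0]
force: [-3.7, -0.6, 8.2]
grip_width: 0.485
```

```bash
python3 -m jog '[[0,2,-2,0,0,0,36],[0,2,-2,0,0,0,36],[0,2,-2,0,0,0,36],[0,2,-2,0,0,0,36],[0,2,-2,0,0,0,36]]'; python3 -c "
from h import *
s=r.state();print(s['position'],s['force'],rot(s['ee_rot']).round(4))"
```

```text
clock: 7.2
position: [0.5415, 0.2072, 0.0678]
ee_rot: [-0.0, 0.615, 0.789, -0.0]
force: [0.6, 0.2, -1.6]
grip_width: 0.489
[0.54150798 0.20717976 0.06783162] [ 0.58307751  0.23612727 -1.63573353] [[-2.436e-01  9.699e-01 -6.000e-04]
 [ 9.699e-01  2.436e-01 -3.000e-04]
 [-1.000e-04 -6.000e-04 -1.000e+00]]
```

```bash
python3 -m jog '[[-1,0,0.7,0,0,0,36],[-1,0,0.7,0,0,0,36],[-1,0,0.7,0,0,0,36],[-1,0,0.7,0,0,0,50],[-1,0,0.7,0,0,0,60],[-1,0,0.7,0,0,0,75],[-1,0,0.7,0,0,0,90],[-1,0,0.7,0,0,0,90],[-1,0,0.7,0,0,0,90],[-1,0,0.7,0,0,0,90],[-1,0,0.7,0,0,0,90]]'
```

```text
clock: 8.12
position: [0.5419, 0.2062, 0.0676]
ee_rot: [0.0, 0.615, 0.789, -0.0]
force: [0.6, -0.5, -0.3]
grip_width: 0.952
```

```bash
python3 -m jog '[[0,0,-20,0,0,0,90],[0,0,-50,0,0,0,90],[0,0,-90,0,0,0,90],[0,0,-130,0,0,0,90],[-30,0,-165,0,0,0,90],[-70,0,-200,0,0,0,90],[-100,0,-200,0,0,0,90],[-100,0,-200,0,0,0,90],[-100,0,-200,0,0,0,90],[-100,0,-200,0,0,0,90]]'; python3 - <<'E'
from h import *
c=snap("wrist","w4.png"); s=r.state(); print(s["clock"],s["position"])
a=c["pixels"][20:180,210:350]; k=4; o=np.array([210,20]); im=cv2.resize(a,None,fx=k,fy=k,interpolation=cv2.INTER_CUBIC)[:600]
xy=(.5413,.2062); w=np.radians(14)
box(c,im,xy,w,.07,.07,.018,.018,k,o,(0,255,255)); box(c,im,xy,w,.046,.044,.018,.108,k,o)
cv2.imwrite("pics/w4c.png",im)
E
```

```text
clock: 8.95
position: [0.566, 0.1093, 0.2669]
ee_rot: [-0.001, 0.615, 0.788, -0.0]
force: [0.1, 0.2, -0.2]
grip_width: 0.954
9.0 [0.56565256 0.10993034 0.2664705 ]
```

View pics/w4c.png

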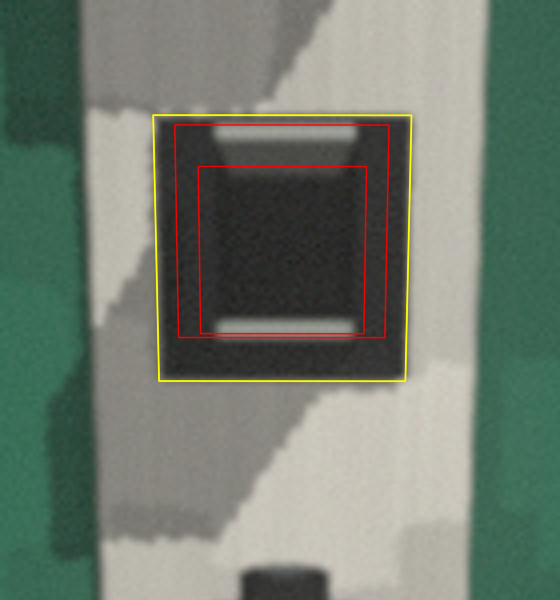

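The cell stands on the pad within about 1 mm of the overlay, panes square to the light path. Now to look over the tripped breaker.

```bash
python3 -m jog '[[-40,-15,0,0,0,6,60],[-80,-30,4,0,0,12,60],[-120,-46,8,0,0,18,60],[-160,-61,10,0,0,24,60],[-200,-77,10,0,0,29,60],[-240,-92,10,0,0,29,60],[-275,-106,10,0,0,29,60],[-292,-112,10,0,0,29,60],[-292,-112,10,0,0,29,60],[-292,-112,10,0,0,29,60],[-292,-112,10,0,0,29,60]]'; python3 - <<'E'
from h import *
c=snap("wrist","w5.png"); s=r.state(); print(s["clock"],s["position"],rot(s["ee_rot"]).round(3))
k=3.2;o=np.array([170,100]);im=cv2.resize(c["pixels"][100:280,170:400],None,fx=k,fy=k,interpolation=cv2.INTER_CUBIC)
xy=(.5277,-.2006);w=np.radians(-14)
box(c,im,xy,w,.11,.068,.055,.055,k,o)
cv2.imwrite("pics/w5c.png",im)
E
```

```text
clock: 9.92
position: [0.5289, -0.1993, 0.2569]
ee_rot: [-0.001, 0.792, 0.61, 0.0]
force: [0.5, -0.1, -0.3]
grip_width: 0.639
9.9667 [ 0.52907236 -0.19910849  0.25723963] [[ 0.255  0.967 -0.001]
 [ 0.967 -0.255  0.001]
 [ 0.001 -0.001 -1.   ]]
```

View pics/w5c.png

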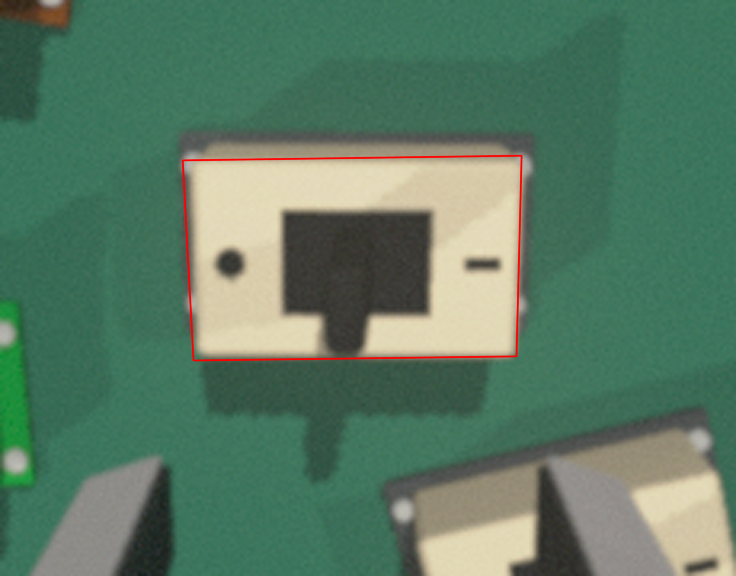

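The view shows the breaker with its dot at (230,263), bar at (482,264) and lever tip at (345,345), slightly towards the dot. It lines up with the tool axes. I'll straddle the lever with the jaws open 60 mm, then push it to off.

```bash
python3 -m jog '[[-2,0,40,0,0,0,60],[-2,0,80,0,0,0,60],[-2,0,110,0,0,0,60],[-2,0,135,0,0,0,60],[-2,0,152,0,0,0,60],[-2,0,152,0,0,0,60],[-2,0,152,0,0,0,60],[-2,-10,152,0,0,0,60],[-2,-18,152,0,0,0,60],[-2,-24,152,0,0,0,60],[-2,-30,152,0,0,0,60],[-2,-36,152,0,0,0,60],[-2,-41,152,0,0,0,60],[-2,-41,152,0,0,0,60],[-2,-41,152,0,0,0,60]]'
```

```text
clock: 11.22
position: [0.488, -0.1927, 0.1058]
ee_rot: [-0.0, 0.793, 0.609, -0.0]
force: [0.5, -0.6, 0.7]
grip_width: 0.636
```

```bash
python3 -m jog '[[0,-1,0,0,0,0,60],[0,-2,0,0,0,0,60],[0,-3,0,0,0,0,60],[0,-3,0,0,0,0,60],[0,-3,0,0,0,0,60]]'; python3 -m jog '[[0,-1,0,0,0,0,60],[0,-2,0,0,0,0,60],[0,-2,0,0,0,0,60],[0,-2,0,0,0,0,60]]'
```

```text
clock: 11.63
position: [0.4856, -0.1919, 0.1055]
ee_rot: [-0.0, 0.793, 0.609, -0.0]
force: [0.7, 0.3, -0.5]
grip_width: 0.638
clock: 11.97
position: [0.4836, -0.1912, 0.1057]
ee_rot: [-0.0, 0.793, 0.609, -0.0]
force: [1.0, 0.3, -1.1]
grip_width: 0.639
```

```bash
python3 -m jog '[[0,-1,0,0,0,0,60],[0,-2,0,0,0,0,60],[0,-3,0,0,0,0,60],[0,-3,0,0,0,0,60]]'; python3 - <<'E'
from h import *
c=snap("side"); u,v=proj(c,(.528,-.2,.1)).astype(int); print(u,v)
im=cv2.resize(c["pixels"][v-50:v+60,u-70:u+60],None,fx=5,fy=5,interpolation=cv2.INTER_CUBIC)
cv2.imwrite("pics/s6.png",im)
E
```

```text
clock: 12.3
position: [0.4807, -0.1905, 0.1057]
ee_rot: [-0.0, 0.793, 0.609, -0.0]
force: [0.0, -0.9, -0.4]
grip_width: 0.64
283 156
```

View pics/s6.png

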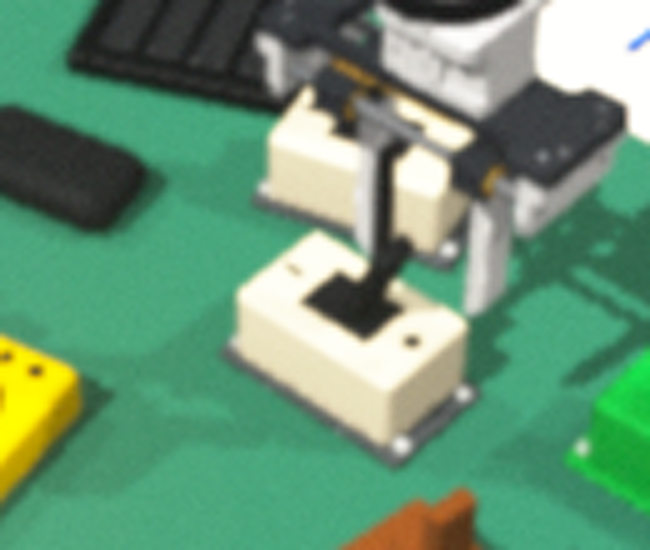

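The lever leans to off and the far finger is pushing it. I'll keep pushing until it meets the stop.

```bash
python3 -m jog '[[0,-1,0,0,0,0,60],[0,-2,0,0,0,0,60],[0,-2,0,0,0,0,60]]';python3 -m jog '[[0,-1,0,0,0,0,60],[0,-2,0,0,0,0,60],[0,-2,0,0,0,0,60]]'
```

```text
clock: 12.6
position: [0.4788, -0.19, 0.1057]
ee_rot: [-0.0, 0.793, 0.609, -0.0]
force: [1.2, -0.2, -0.4]
grip_width: 0.637
clock: 12.85
position: [0.4768, -0.1895, 0.1057]
ee_rot: [-0.0, 0.793, 0.609, -0.0]
force: [1.6, -1.2, -0.1]
grip_width: 0.638
```

```bash
python3 -m jog '[[0,-1,0,0,0,0,60],[0,-2,0,0,0,0,60],[0,-2,0,0,0,0,60]]';python3 -m jog '[[0,-1,0,0,0,0,60],[0,-2,0,0,0,0,60],[0,-2,0,0,0,0,60]]';  python3 - <<'E'
from h import *
c=snap("side"); u,v=proj(c,(.528,-.2,.1)).astype(int)
im=cv2.resize(c["pixels"][v-30:v+40,u-40:u+50],None,fx=8,fy=8,interpolation=cv2.INTER_CUBIC)
w=np.radians(-14.8)
for a in (-.45,.45):
    P=[]
    for L in (0,.075): 
        x=L*np.sin(a); P.append((proj(c,(.5285+x*np.cos(w),-.2008+x*np.sin(w),.045+L*np.cos(a)))-[u-40,v-30])*8)
    cv2.line(im,*[tuple(int(t) for t in p) for p in P],(0,0,255),1)
cv2.imwrite("pics/s7.png",im)
E
```

```text
clock: 13.1
position: [0.4758, -0.1893, 0.106]
ee_rot: [0.001, 0.793, 0.609, 0.001]
force: [3.2, -0.7, -1.0]
grip_width: 0.638
clock: 13.35
position: [0.4753, -0.1892, 0.1066]
ee_rot: [0.003, 0.793, 0.609, 0.002]
force: [7.2, -1.4, -1.7]
grip_width: 0.638
```

View pics/s7.png

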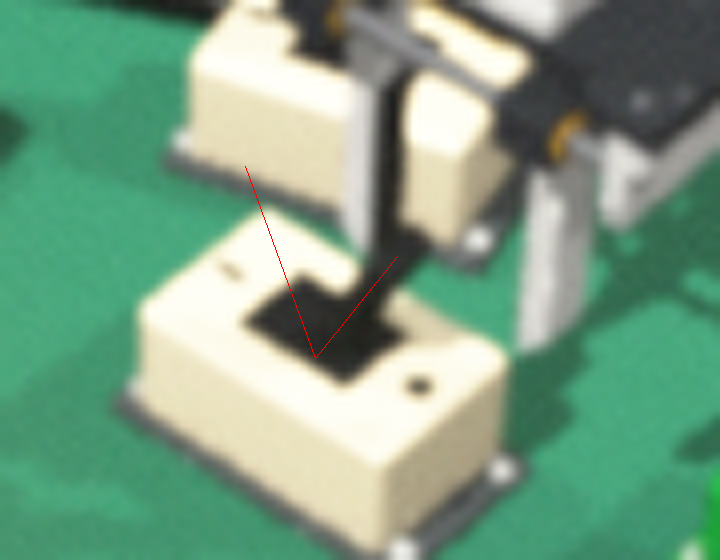

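The force reached 7 N with the tool stalled, and the lever lies along the off line: fully off. Now I'll throw it to on.

```bash
python3 -m jog '[[0,-1,0,0,0,0,60],[0,-1,0,0,0,0,60],[0,-1,0,0,0,0,60],[0,10,0,0,0,0,60],[0,22,0,0,0,0,60],[0,34,0,0,0,0,60],[0,46,0,0,0,0,60],[0,58,0,0,0,0,60],[0,68,0,0,0,0,60],[0,78,0,0,0,0,60],[0,87,0,0,0,0,60],[0,95,0,0,0,0,60],[0,101,0,0,0,0,60],[0,106,0,0,0,0,60],[0,108,0,0,0,0,60],[0,108,0,0,0,0,60],[0,108,0,0,0,0,60]]';python3 -m jog '[[0,1,0,0,0,0,60],[0,2,0,0,0,0,60],[0,2,0,0,0,0,60]]';python3 -m jog '[[0,1,0,0,0,0,60],[0,2,0,0,0,0,60],[0,2,0,0,0,0,60]]'
```

```text
clock: 14.82
position: [0.578, -0.2164, 0.1059]
ee_rot: [0.001, 0.793, 0.609, 0.0]
force: [0.6, -0.5, -0.9]
grip_width: 0.641
clock: 15.07
position: [0.5792, -0.2168, 0.1058]
ee_rot: [-0.0, 0.793, 0.609, -0.0]
force: [-1.4, -0.1, -0.2]
grip_width: 0.639
clock: 15.32
position: [0.5807, -0.2171, 0.1055]
ee_rot: [-0.001, 0.793, 0.609, -0.001]
force: [-4.4, 1.0, 0.1]
grip_width: 0.64
```

```bash
python3 -m jog '[[0,1,0,0,0,0,60],[0,2,0,0,0,0,60],[0,2,0,0,0,0,60]]';python3 -m jog '[[0,1,0,0,0,0,60],[0,2,0,0,0,0,60],[0,2,0,0,0,0,60],[0,2,0,0,0,0,60]]'
```

```text
clock: 15.57
position: [0.581, -0.2172, 0.1053]
ee_rot: [-0.002, 0.793, 0.609, -0.002]
force: [-6.8, 1.3, 2.5]
grip_width: 0.64
clock: 15.9
position: [0.5812, -0.2173, 0.1051]
ee_rot: [-0.004, 0.793, 0.609, -0.003]
force: [-11.6, 3.4, 4.5]
grip_width: 0.641
```

The tool stalled at the on stop with 12 N. I'll back off, rise and check.

```bash
python3 -m jog '[[0,-6,0,0,0,0,60],[0,-14,0,0,0,0,60],[0,-16,0,0,0,0,60],[0,-16,-25,0,0,0,60],[0,-16,-60,0,0,0,60],[0,-16,-100,0,0,0,60],[0,-30,-140,0,0,0,60],[0,-55,-155,0,0,0,60],[0,-55,-155,0,0,0,60],[0,-55,-155,0,0,0,60],[0,-55,-155,0,0,0,60]]'; python3 - <<'E'
from h import *
c=snap("wrist"); s=r.state(); print(s["clock"],s["position"])
im=c["pixels"].copy(); w=np.radians(-14.8)
for a in (-.45,.45):
    P=[]
    for L in (0,.075):
        x=L*np.sin(a); P.append(proj(c,(.5285+x*np.cos(w),-.2008+x*np.sin(w),.045+L*np.cos(a))))
    cv2.line(im,*[tuple(int(t) for t in p) for p in P],(0,0,255),1)
d=snap("side")["pixels"]
cv2.imwrite("pics/f8.png",cv2.hconcat([cv2.resize(im[80:340,150:450],(400,347)),cv2.resize(d[100:370,80:390],(398,347))]))
E
```

```text
clock: 16.82
position: [0.5323, -0.2042, 0.2597]
ee_rot: [-0.0, 0.793, 0.609, 0.0]
force: [-0.2, 0.2, -0.9]
grip_width: 0.638
16.8667 [ 0.532081   -0.204034    0.25856917]
```

View pics/f8.png

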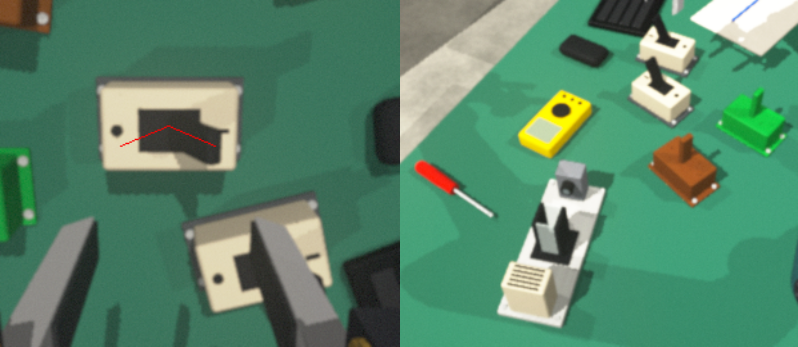

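The lever lies on the on line, the other breaker is still on, the cell stands on the pad, and nothing else has moved. I'm handing in.

```bash
python3 -c "
from plant import r
print(r.job_done())"
```

```text
the job is handed in; nothing more can be done
None
```

The cell is back on the pad and the tripped breaker has been reset. I handed the job in at about 17 s of the 64 s allowed; no verdict was reported.

- **Cell:** I gripped it by its black walls, stood it upright on the pad with its panes facing lamp and sensor, and let go. A close look then showed it within about 1 mm of the pad centre and square to the light path. The last side view still shows it standing there.
- **Breaker:** I placed the open jaws either side of the lever and pushed it to off until the tool stalled at about 7 N. I then threw it to on until it stalled at about 12 N. The last wrist view shows the lever on the expected on line.
- **Rest of the bench:** The other breaker's lever still stands on, and nothing else appears moved. The gripper is clear of everything.
- **Disagreement:** Both lever stops came about 10 mm further along than I had calculated. I relied on the force rise and the pictures instead.

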